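# Tip the carton of cover glasses into its tray bay

## Robot

A 7-joint arm with a two-finger parallel gripper is mounted at the origin on a cart in front of the work surface, level with it; the furniture and walls round the work are solid. World frame = base frame: x ahead of the robot, y to its left, z up, the work surface at z = 0. Lengths are in m, angles in rad, forces in N, time in s.
With the tool pointing down it reaches from about 0.4 to 0.9 m from the base axis. Payload 5.5 kg.
Tool frame: the origin (TCP) lies on the centre line of the jaws, within the pads' length; the fingertips stand 11 mm ahead of it and the grasp point (between the pads) lies 8 mm behind it; z points along the fingers, y is the direction in which the jaws open and shut (so a half turn about z gives the same grasp; the last joint's range is limited). The gripper opens to 85 mm and grips with 20 to 120 N. Pads are 22 mm wide; open, the fingers measure 114 mm over their backs; the gripper's body (76 mm by 85 mm) begins 54 mm behind the grasp point. The pads swing forward as they close: fully open they stand 13 mm farther back than shut.
Start: joints at [-1.07, 0.501, -0.427, 1.55, 0.221, 1.138, -0.21], TCP at [0.153, 0.632, 0.242] pointing down, gripper open.
Joint ranges: [-2.88, 2.88], [-0.31, 2.03], [-1.54, 1.56], [0.2, 2.42], [-1.41, 4.55], [0.19, 2.02], [-2.57, 2.57]. Speed limits (rad/s): [2.57, 2.57, 3.14, 3.14, 3.14, 3.14, 3.14].

## Interface

Orientations are given as a rotation vector (axis times angle).
In Python, from cell import readout, cams, workorder gives the robot as it stands. The module is installed in compiled form; this text tells all that it offers.
- The arm moves only by the shell command python3 -m handwheel 'ROWS'. ROWS is JSON, a list that holds one entry, the list of rows, each a list of 5 numbers: the opening, from 0 (shut) to 1 (fully open), then the shift along the tool's x, y, z in mm, then the turn about the tool's z in degrees. In form: [[[jaw, dx, dy, dz, turn], ...]]. A call has exactly 10 rows; each row shifts and turns the commanded pose from where the row before left it, along the tool's axes as they then stand; what a row does not reach is not made up. A row lasts 1/8 s, in which the tool goes at most 62.5 mm and 10.7 degrees, less where a joint would pass 70% of its speed; a pose out of reach is approached as far as the arm can. A call with a gripper value outside its range is refused whole. The fingers move at their own pace and stop on an object; the grip force is fixed at half the most. Time passes only in rows, so rows that do not move let the fingers close, or fill a call up. It gives the time, the measured TCP pose, the force and the opening at its end, in the units of the state.
- readout.get_state(): the state, without advancing time (a new reading comes with each control period).
- cams.capture(name): name is "scene" or "top" or "wrist"; returns (picture, depth): 420x560x3 uint8, red, green, blue; 420x560 float32, m along the optical axis (not along the pixel's ray), 0 where there is no reading.
- cams.get_calibration(name): a dict with "fx", "fy", "cx", "cy" (pixels), "R" (3x3) and "t" (3): a world point X has camera coordinates R X + t. Camera axes: x right, y down, z forward; pixel columns grow to the right and rows downward; lengths in m; the calibration is good to about 2 mm. A picture is of the moment at which its call begins: read the wrist's pose just before it. get_calibration takes no time and is no camera call; for the wrist camera it gives the pose at the moment of the call.
- workorder.sign_off(): hands the job in, once; it reports no verdict.
Trained networks look in the newest picture that a camera, given by its name, has taken for a name from the list of things; names that differ only in an ending like _2 or _b are one class to them, and where a whole thing is asked for, a point or a joint stands for the part that bears it (a point fixed in the world has none). Each returns a list of dicts, best first, with "p" (0 to 1); they miss things now and then, are a little off and sometimes report something else, mostly with a low value. They report only what shows in the picture. A call takes as long as a camera call. They do not tell look-alikes from the thing itself.
- cams.cut_out(query, camera): "pixels" (420x560 bool, what is visible of it) and "rect" ([left, top, right, bottom] in pixels, round what is visible of it).
The state is a dict: "clock": time; "joints": joint angles; "dq": joint speeds; "effort": joint torques, N m; "tool_pos": TCP position; "eef_rot": TCP orientation; "ft_force": force on the tool from outside, world axes, zero at the start; "ft_torque": the same for the moment, N m; "width": finger opening in m.
Only numpy, scipy, OpenCV 4.12 (cv2) and the standard library are available. Lean on these libraries where they do the work, as an engineer would, in place of code of your own. Each camera call takes 0.05 s, during which the arm holds its last target.

## Task

The small carton stands on its long narrow side on the flat end of the white tray. Without pinching or lifting it, and pushing only lightly, slide it forward, still standing, until its leading lower edge is just past the mouth line of the ribbed bay, then push it over near its top so that it falls forward and lies flat with the whole carton inside the bay, between the ribs. Leave the two bottles and the jar standing where they are.

Things in the scene. Friction and masses are not known exactly. Their poses are not given: they have to be found in the camera images.
- tray: White plastic tray fixed to the worktop, plate 231 (x) x 156 (y) x 3 mm. Origin: at worktop height under the middle of the bay's mouth, which is marked by a thin flat grey line across the tray. x points from the open lane into the bay, z up. The flat lane without ribs spans x = -125 to 0 mm, the ribbed bay x = 0 to 100 mm.
- bay (a point): Centre of the tray's bay, on the plate's top (50 mm past the mouth line), axes as the tray's. Inside, the bay is 100 mm long (x) and 140 mm wide (y). A rib 6 mm wide, standing 8 mm above the plate, bounds it on both sides and at the far end; the mouth is open.
- carton: Loose cardboard carton, solid, 68 (its x) x 112 (y) x 34 (z) mm, about 0.12 kg, friction on the tray 0.5 to 0.75. Origin: centre of its broad underside. It starts standing on a long narrow side on the lane, roughly square to the tray: 68 mm high, 34 mm thick along the tray, its x up, its z pointing away from the bay. Fallen forward, its z points up.
- carton_centre (a point): Centre of the carton (17 mm along its z from its origin), axes as the carton's. Standing, it is 37 mm above the worktop and the leading lower edge is 17 mm ahead of it. The carton falls about that edge, so the centre ends about 51 mm farther on, 20 mm above the worktop. Low pushes slide it, pushes near the top tip it.
- stain_bottle: Loose bystander: small dark dropper bottle with a white cap, 34 mm across, 89 mm high, standing on the worktop beyond the bay's far end. Origin: centre of its underside.
- dropper: Loose bystander: amber bottle with a black cap, 34 mm across, 70 mm high, standing beside the bay. Origin: centre of its underside.
- jar: Loose bystander: clear specimen jar with a white lid, 43 mm across, 48 mm high, standing beside the lane. Origin: centre of its underside.
There are look-alikes about, which are no part of the job. What is meant by the carton is not red or turquoise, and is the smaller of those in its own colour.

How it is judged:
By the outcome, as a careful person would: the job done as asked, in the order asked, and still so for the second after the job is handed in, with the robot touching nothing.
It also fails if it takes over 45 s, if anything falls off the work surface, if the arm or the gripper's body presses on something with over 40 N, if the wrist force passes 120 N, or if a joint passes its speed limit or range.

## Working session

There is one attempt and no reset: what is moved stays moved. The work goes in short steps, Python scripts to look and compute and a shell command to move; the robot and the scene stay as the last step left them, time stands still between calls to the robot, and variables do not carry over. Pictures are saved under pics/ and viewed, and the job is handed in when it is done.

```bash
mkdir -p pics; ls
python3 - <<'E'
from cell import readout,cams
import cv2,numpy as np
s=readout.get_state();print({k:np.round(v,3).tolist() for k,v in s.items()})
for n in("scene","top"):
    p,d=cams.capture(n);cv2.imwrite(f"pics/{n}0.png",p[:,:,::-1]);np.save(f"pics/{n}0.npy",d)
    c=cams.get_calibration(n);print(n,{k:np.round(v,3).tolist() for k,v in c.items()})
    for q in("carton","tray","stain_bottle","dropper","jar"):
        for r in cams.cut_out(q,n): print(n,q,round(r["p"],2),r["rect"])
E
```

```text
pics
{'clock': 0.0, 'joints': [-1.07, 0.502, -0.427, 1.551, 0.221, 1.138, -0.21], 'dq': [0.001, -0.0, -0.002, -0.0, 0.001, -0.001, 0.001], 'effort': [0.0, -56.952, -5.816, -28.094, 0.011, 0.012, 0.0], 'tool_pos': [0.153, 0.631, 0.241], 'eef_rot': [-0.373, -3.119, 0.003], 'ft_force': [0.419, 0.248, 0.274], 'ft_torque': [0.01, 0.014, 0.036], 'width': 0.085}
scene {'fx': 401.609, 'fy': 401.609, 'cx': 279.946, 'cy': 209.163, 'R': [[-0.874, -0.485, -0.016], [-0.191, 0.374, -0.908], [0.446, -0.791, -0.419]], 't': [0.625, 0.078, 1.156]}
scene carton 0.67 [223.7, 263.3, 297.1, 333.0]
scene carton 0.66 [352.5, 188.2, 380.6, 217.3]
scene carton 0.62 [303.4, 205.4, 345.8, 234.1]
scene carton 0.4 [274.0, 176.9, 287.2, 184.8]
scene tray 0.81 [290.9, 222.8, 350.6, 260.6]
scene tray 0.68 [352.2, 222.8, 366.9, 247.7]
scene stain_bottle 0.61 [279.6, 237.4, 298.1, 270.1]
scene stain_bottle 0.56 [303.0, 204.6, 345.9, 232.9]
scene dropper 0.52 [265.1, 217.5, 278.5, 241.7]
scene jar 0.71 [352.1, 224.1, 367.7, 247.0]
top {'fx': 440.16, 'fy': 440.16, 'cx': 272.984, 'cy': 213.461, 'R': [[-0.013, -1.0, -0.019], [-0.991, 0.015, -0.134], [0.134, 0.017, -0.991]], 't': [0.268, 0.582, 1.214]}
top carton 0.92 [368.9, 103.4, 404.9, 163.6]
top carton 0.78 [292.3, 230.5, 310.7, 278.2]
top carton 0.67 [133.5, 242.3, 163.9, 305.8]
top carton 0.56 [349.4, 265.0, 375.1, 306.7]
top tray 0.93 [240.6, 232.1, 320.7, 291.3]
top tray 0.58 [283.7, 294.7, 295.9, 310.1]
top dropper 0.65 [250.6, 216.5, 257.1, 228.6]
top jar 0.75 [283.2, 293.8, 293.7, 311.2]
```

View pics/scene0.png

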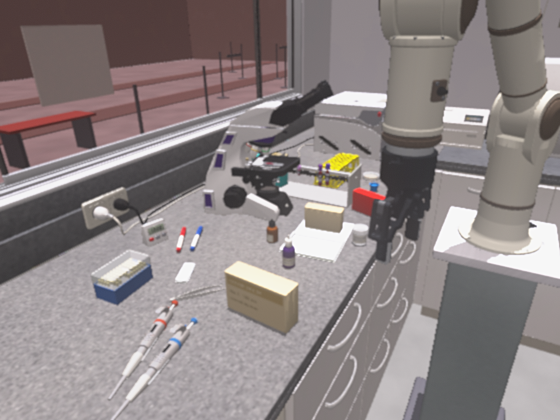

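View pics/top0.png

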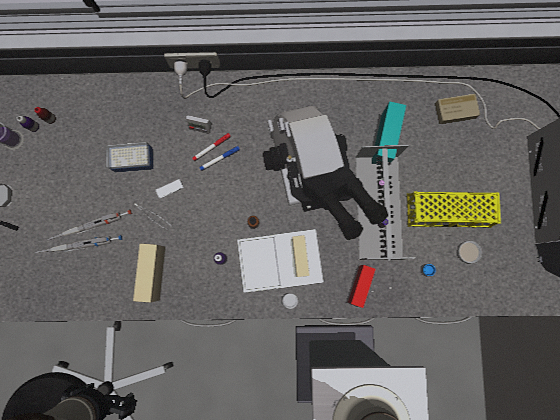

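The target is the tan carton standing on the tray, at top pixels (301,255). The bay is to the left of the grey line at x≈277, which is the world +y direction. The larger tan boxes at (150,272) and (458,108) are look-alikes. Next I'll measure.

```bash
cat > h.py <<'E'
import numpy as np,cv2
from cell import readout,cams
def world(d,c):
    v,u=np.mgrid[0:d.shape[0],0:d.shape[1]]
    P=np.stack([(u-c["cx"])/c["fx"]*d,(v-c["cy"])/c["fy"]*d,d],-1)
    return (P-np.array(c["t"]))@np.array(c["R"])
def toplane(u,v,c,z):
    R=np.array(c["R"]);C=-R.T@np.array(c["t"])
    r=R.T@np.array([(u-c["cx"])/c["fx"],(v-c["cy"])/c["fy"],1]);return C+r*(z-C[2])/r[2]
E
python3 - <<'E'
from h import *
c=cams.get_calibration("top");d=np.load("pics/top0.npy");p=cv2.imread("pics/top0.png")
W=world(d,c)
cv2.imwrite("pics/topcrop.png",cv2.resize(p[200:320,220:380],None,fx=5,fy=5,interpolation=cv2.INTER_NEAREST))
print("cam",-np.array(c["R"]).T@c["t"])
for v,u in [(250,255),(250,285),(240,300),(255,301),(270,302),(258,219),(221,252),(300,290),(300,250),(218,380)]: print((u,v),np.round(W[v,u],4),p[v,u])
# white
m=(p.min(2)>200)&(W[...,2]<.02)&(W[...,2]>-.01);m[:225]=0;m[296:]=0;m[:,:235]=0;m[:,330:]=0
q=W[m];print(len(q),np.percentile(q,[1,50,99],axis=0))
r=cv2.minAreaRect((q[:,:2]*1000).astype(np.float32));print("tray rect",r,cv2.boxPoints(r))
m=(W[...,2]>.055)&(W[...,2]<.08);m[:225]=0;m[296:]=0;m[:,:270]=0;m[:,325:]=0
q=W[m];print(len(q),np.percentile(q,[1,50,99],axis=0))
r=cv2.minAreaRect((q[:,:2]*1000).astype(np.float32));print("carton top",r,cv2.boxPoints(r))
E
```

```text
cam [0.41764693 0.2381779  1.28607152]
(255, 250) [0.4845 0.314  0.0017] [199 195 195]
(285, 250) [0.4833 0.2267 0.0017] [200 194 193]
(300, 240) [0.5068 0.1854 0.0699] [148 182 194]
(301, 255) [0.4656 0.1833 0.0657] [149 183 196]
(302, 270) [0.4245 0.1816 0.0677] [145 181 193]
(219, 258) [0.46   0.4083 0.0789] [169 166 165]
(252, 221) [0.5623 0.3181 0.0647] [41 36 39]
(290, 300) [0.343  0.2156 0.0513] [178 176 173]
(250, 300) [ 0.341   0.33   -0.0047] [96 96 98]
(380, 218) [0.5265 0.0341 0.3855] [31 34 36]
288 [[ 0.36740193  0.1243073  -0.00162021]
 [ 0.46238241  0.252378    0.00523939]
 [ 0.54044635  0.3599635   0.01546143]]
tray rect ((453.5921325683594, 242.56820678710938), (153.45509338378906, 225.8944091796875), 6.763461589813232) [[364.09668 345.69315]
 [390.70044 121.37076]
 [543.0876  139.44327]
 [516.4838  363.76566]]
514 [[0.40839687 0.16743289 0.05993386]
 [0.4628681  0.18673817 0.07091408]
 [0.51790729 0.20730494 0.07607308]]
carton top ((463.9486083984375, 186.46388244628906), (111.72506713867188, 34.24808883666992), 5.43326473236084) [[406.71567 198.22157]
 [409.95847 164.12737]
 [521.1815  174.70619]
 [517.9387  208.8004 ]]
```

View pics/topcrop.png

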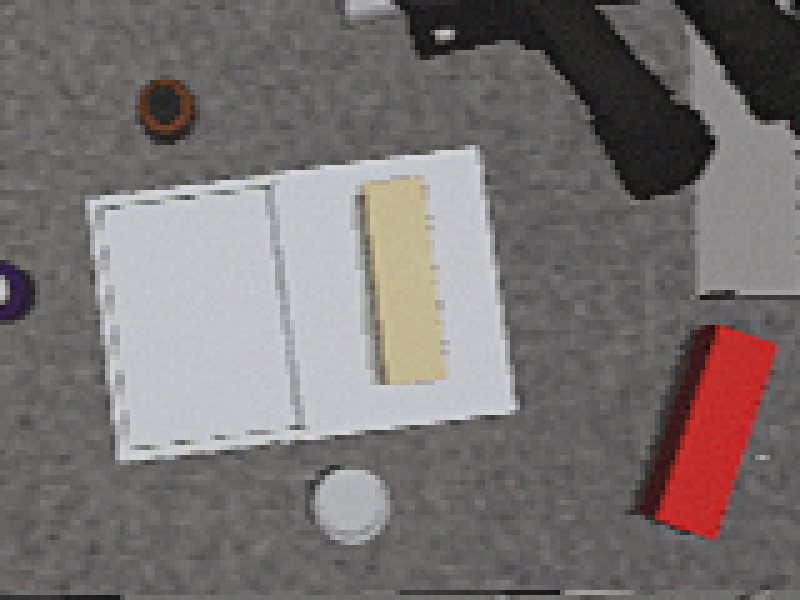

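Run:
```python
from h import *
c=cams.get_calibration("top");d=np.load("pics/top0.npy");W=world(d,c)
f=lambda x,y,z:toplane(220+(x-2)/5,200+(y-2)/5,c,z)[:2]*1000
co=[f(x,y,3e-3) for x,y in [(85,200),(480,147),(520,410),(120,461)]]
print("corners",np.round(co,1)); print("sides",[round(np.linalg.norm(co[i]-co[i-1]),1) for i in range(4)])
L=[f(x,y,3e-3) for x,y in [(272,185),(301,428)]];print("line",L)
r=cv2.minAreaRect(np.float32(co));print(r)
ax=(co[0]+co[3]-co[1]-co[2]);ax/=np.linalg.norm(ax);print("tray x dir",ax,"yaw",np.degrees(np.arctan2(ax[1],ax[0])))
O=np.mean(L,0);print("origin",O,"edge-> front",[(k-O)@ax for k in co])
ct=[f(x,y,.071) for x,y in [(362,180),(424,176),(447,380),(383,385)]];print("carton top",np.round(ct,1),[round(np.linalg.norm(ct[i]-ct[i-1]),1) for i in range(4)])
print("centre",np.mean(ct,0), "in tray", (np.mean(ct,0)-O)@ax, (np.mean(ct,0)-O)@np.array([-ax[1],ax[0]]))
a=ct[0]+ct[3]-ct[1]-ct[2];b=ct[0]+ct[1]-ct[2]-ct[3];print("carton yaw",np.degrees(np.arctan2(a[1],a[0])),np.degrees(np.arctan2(b[1],b[0]))+90)
# tall obstacles
X=W.reshape(-1,3);k=(X[:,2]>.03)&(X[:,0]>.25)&(X[:,0]<.7)&(X[:,1]>-.1)&(X[:,1]<.35)
for x0 in np.arange(.25,.7,.05):
  print(round(x0,2),[ (lambda s: round(float(s.max()),2) if len(s) else 0)(X[(X[:,0]>=x0)&(X[:,0]<x0+.05)&(X[:,1]>=y0)&(X[:,1]<y0+.05),2]) for y0 in np.arange(-.1,.5,.05)])
```

```text
corners [[515.5 367.6]
 [543.2 136.3]
 [391.  117.2]
 [364.9 347.7]]
sides [np.float64(151.9), np.float64(233.0), np.float64(153.4), np.float64(231.9)]
line [array([522.69801074, 258.13052473]), array([382.333124  , 243.30649689])]
((453.2420654296875, 242.40054321289062), (153.38294982910156, 233.78504943847656), 6.822197914123535)
tray x dir [-0.11563793  0.99329143] yaw 96.64042118332654
origin [452.51556737 250.71851081] edge-> front [np.float64(108.78911960703125), np.float64(-124.18435685004272), np.float64(-125.48141016425285), np.float64(106.46463003318975)]
carton top [[519.2 207.3]
 [520.9 173. ]
 [409.1 162.9]
 [406.8 197.9]] [np.float64(112.7), np.float64(34.3), np.float64(112.3), np.float64(35.0)]
centre [463.99349117 185.27576953] in tray -66.3309975499884 -3.8332602982641477
carton yaw 93.27937676083802 94.94006249372616
0.25 [0.0, 0.01, 0.01, 0.0, 0.01, 0.01, 0.01, 0.0, 0.01, 0.01, 0.01, 0.01]
0.3 [0.01, 0.01, 0.07, 0.07, 0.01, 0.05, 0.06, 0.01, 0.01, 0.01, 0.01, 0.01]
0.35 [0.01, 0.07, 0.07, 0.01, 0.01, 0.05, 0.05, 0.02, 0.01, 0.01, 0.01, 0.01]
0.4 [0.09, 0.09, 0.08, 0.01, 0.01, 0.08, 1.29, 0.01, 0.01, 0.01, 0.06, 0.01]
0.45 [0.13, 0.12, 0.12, 0.39, 0.41, 0.08, 0.08, 0.01, 0.01, 0.06, 0.09, 0.01]
0.5 [0.1, 0.13, 0.41, 0.42, 0.41, 0.08, 0.08, 0.02, 0.03, 0.01, 0.01, 0.01]
0.55 [0.1, 0.13, 0.4, 0.4, 0.38, 0.36, 0.01, 0.01, 0.07, 0.01, 0.01, 0.01]
0.6 [0.1, 0.1, 0.01, 0.37, 0.36, 0.36, 0.17, 0.01, 0.01, 0.01, 0.01, 0.01]
0.65 [0.1, 0.11, 0.01, 0.35, 0.36, 0.35, 0.35, 0.01, 0.01, 0.01, 0.01, 0.01]
```

Run:
```python
from h import *
C={}
pts=[]
for n in("top","scene"):
    c=cams.get_calibration(n);d=np.load(f"pics/{n}0.npy");W=world(d,c);W[d<=0]=np.nan
    pts.append(W.reshape(-1,3))
for X in pts:
  k=(X[:,2]>.15)&(X[:,2]<.6)&(X[:,0]>.38)&(X[:,0]<.7)&(X[:,1]>0)&(X[:,1]<.35);X=X[k]
  print(len(X))
  for x0 in np.arange(.38,.64,.02):
    print(round(x0,2),' '.join((lambda s: f"{s.min():.2f}-{s.max():.2f}" if len(s)>1 else "    .    ")(X[(X[:,0]>=x0)&(X[:,0]<x0+.02)&(X[:,1]>=y0)&(X[:,1]<y0+.02),2]) for y0 in np.arange(0,.3,.02)))
p=cv2.imread("pics/scene0.png");cv2.imwrite("pics/scenecrop.png",cv2.resize(p[100:280,220:440],None,fx=3.4,fy=3.3,interpolation=cv2.INTER_CUBIC))
```

```text
4835
0.38     .         .         .         .         .         .         .         .         .         .         .         .         .         .         .    
0.4     .         .         .         .         .         .         .         .         .         .         .         .         .         .         .    
0.42     .         .         .         .         .         .         .         .         .         .         .         .         .         .         .    
0.44     .         .         .         .         .         .         .         .         .         .         .         .         .         .         .    
0.46     .         .         .         .         .         .         .         .         .         .         .         .         .         .         .    
0.48     .         .         .     0.38-0.39 0.38-0.39 0.39-0.41     .         .         .         .         .         .         .         .         .    
0.5     .     0.38-0.39 0.38-0.40 0.39-0.41 0.38-0.41 0.38-0.41 0.38-0.39     .         .         .         .         .         .         .         .    
0.52     .  
[... 2229 characters left out ...]
-0.38 0.33-0.37     .         .         .         .         .         .         .    
0.56     .         .         .     0.37-0.39 0.37-0.38     .     0.33-0.37 0.32-0.36 0.31-0.35     .         .         .         .         .         .    
0.58     .         .     0.37-0.38 0.36-0.37 0.36-0.37 0.16-0.16 0.16-0.36 0.15-0.36 0.15-0.36 0.15-0.35     .         .         .         .         .    
0.6     .         .     0.16-0.17 0.15-0.36 0.15-0.36 0.15-0.36 0.15-0.36 0.15-0.36 0.15-0.35 0.15-0.35 0.15-0.17     .         .         .         .    
0.62     .         .     0.17-0.17 0.17-0.17 0.16-0.36 0.16-0.36 0.16-0.35 0.16-0.35 0.16-0.35 0.16-0.35 0.15-0.17     .         .         .         .
```

View pics/scenecrop.png

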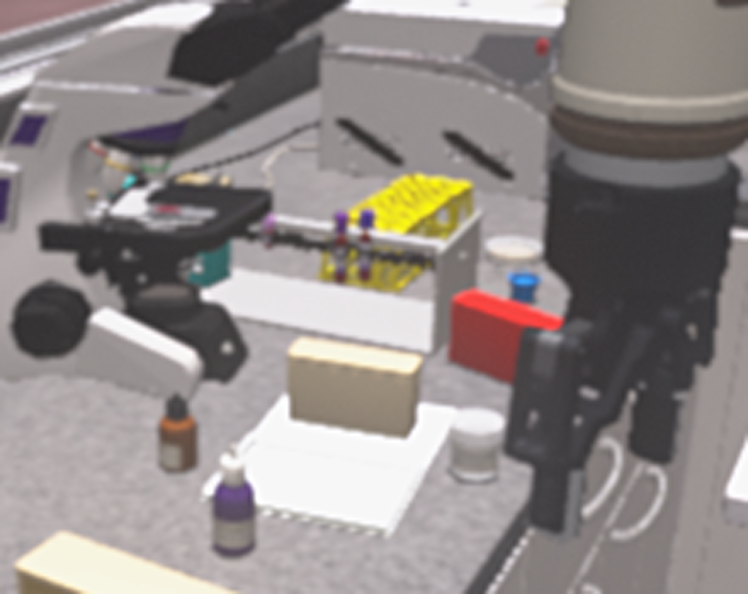

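```bash
python3 -m handwheel '[[[0.47,0,0,0,10],[0.47,0,0,0,10],[0.47,0,0,0,10],[0.47,0,0,0,10],[0.47,0,0,0,10],[0.47,0,0,0,10],[0.47,0,0,0,10],[0.47,0,0,0,0],[0.47,0,0,0,0],[0.47,0,0,0,0]]]'
cat >> h.py <<'E'
from scipy.spatial.transform import Rotation as Ro
def plan(target):
    s=readout.get_state();R=Ro.from_rotvec(s["eef_rot"]).as_matrix()
    print("t",round(s["clock"],2),"tcp",np.round(np.array(s["tool_pos"])*1000,1),"w",round(s["width"],4),"F",np.round(s["ft_force"],2),"yaw_y",round(np.degrees(np.arctan2(R[1,1],R[0,1])),2),"tilt",np.round(R[:,2],3))
    print("q",np.round(s["joints"],2)); 
    for t in target: print("delta tool mm",np.round(R.T@(np.array(t)-np.array(s["tool_pos"])*1000),1))
E
python3 -c "
from h import *
plan([(400,120,242),(400,120,180)])"
```

```text
clock: 1.85
tool_pos: [0.1531, 0.6317, 0.2423]
eef_rot: [-2.092, -2.343, 0.0]
ft_force: [-0.4, -0.2, -0.4]
width: 0.0402
t 1.85 tcp [153.1 631.7 242.3] w 0.0402 F [-0.44 -0.16 -0.36] yaw_y 6.48 tilt [-0.  0. -1.]
q [-1.25  0.47 -0.18  1.56  0.09  1.12 -1.33]
delta tool mm [-5.363e+02  1.876e+02  2.000e-01]
delta tool mm [-536.3  187.6   62.2]
```

```bash
python3 -m handwheel '[[[0.47,-40,14,0,0],[0.47,-55,19,0,0],[0.47,-58,20,0,0],[0.47,-58,20,0,0],[0.47,-58,20,0,0],[0.47,-58,20,0,0],[0.47,-55,19,0,0],[0.47,-40,14,0,0],[0.47,-20,8,0,0],[0.47,0,0,0,0]]]'
python3 -c "
from h import *
plan([(400,120,242),(400,120,120)])
for n in ('scene','top'):
  p,d=cams.capture(n);cv2.imwrite(f'pics/{n}1.png',p[:,:,::-1]);np.save(f'pics/{n}1.npy',d)"
```

```text
clock: 3.1
tool_pos: [0.356, 0.2083, 0.2426]
eef_rot: [2.098, 2.338, 0.001]
ft_force: [0.2, 1.1, -0.2]
width: 0.0403
t 3.1 tcp [356.  208.3 242.6] w 0.0403 F [ 0.21  1.07 -0.21] yaw_y 6.22 tilt [ 0.001  0.    -1.   ]
q [-0.67  0.04  0.07  2.12 -0.    0.98 -0.48]
delta tool mm [-92.5  34.2   0.6]
delta tool mm [-92.5  34.1 122.6]
```

View pics/scene1.png

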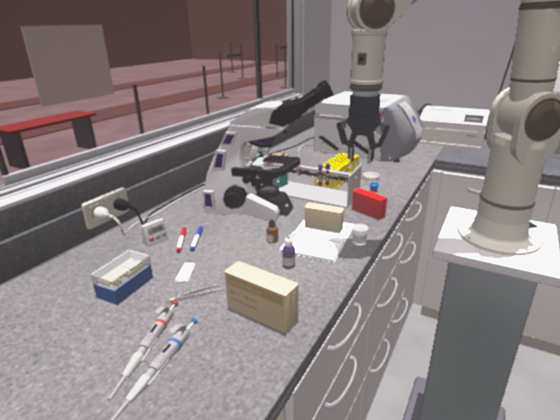

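View pics/top1.png

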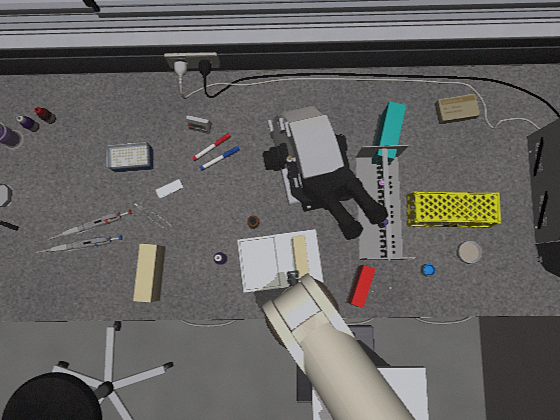

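```bash
python3 -c "
from h import *
plan([(415,122,242),(415,122,22)])
c=cams.get_calibration('wrist');R=np.array(c['R']);print('wristcam',-R.T@c['t'])
W=world(np.load('pics/top0.npy'),cams.get_calibration('top')).reshape(-1,3)
k=(W[:,1]>-.05)&(W[:,1]<.13)&(W[:,0]>.3)&(W[:,0]<.55)&(W[:,2]>.03)&(W[:,2]<.2)
for x0 in np.arange(.3,.55,.025):
  s=W[k&(W[:,0]>=x0)&(W[:,0]<x0+.025)]
  print(round(x0,3), len(s) and (round(s[:,1].max(),3),round(s[:,2].max(),3)))
"
```

```text
t 3.2 tcp [355.  210.3 242.4] w 0.0404 F [ 0.15  0.95 -0.57] yaw_y 6.42 tilt [ 0.     0.001 -1.   ]
q [-0.67  0.04  0.07  2.12 -0.    0.98 -0.48]
delta tool mm [-94.4  49.8   0.4]
delta tool mm [-94.6  49.7 220.4]
wristcam [0.3453482  0.2923463  0.37299651]
0.3 (np.float64(0.023), np.float64(0.065))
0.325 (np.float64(0.052), np.float64(0.073))
0.35 (np.float64(0.046), np.float64(0.073))
0.375 (np.float64(0.038), np.float64(0.075))
0.4 (np.float64(0.028), np.float64(0.073))
0.425 (np.float64(0.02), np.float64(0.088))
0.45 (np.float64(0.015), np.float64(0.12))
0.475 (np.float64(-0.031), np.float64(0.105))
0.5 (np.float64(-0.031), np.float64(0.102))
0.525 (np.float64(-0.029), np.float64(0.129))
0.55 0
```

```bash
python3 -m handwheel '[[[0.47,0,20,0,0],[0.47,-20,20,0,0],[0.47,-35,10,0,0],[0.47,-30,0,0,0],[0.47,-9,0,0,0],[0.47,0,0,20,0],[0.47,0,0,25,0],[0.47,0,0,20,0],[0.47,0,0,5,0],[0.47,0,0,0,0]]]'
python3 -c "
from h import *
plan([(415,122,242),(415,122,22)])
for n in ('scene','wrist'):
  p,d=cams.capture(n);cv2.imwrite(f'pics/{n}2.png',p[:,:,::-1])"
```

```text
clock: 4.45
tool_pos: [0.4156, 0.1225, 0.1724]
eef_rot: [-2.093, -2.343, 0.0]
ft_force: [-0.3, 0.7, 0.1]
width: 0.0402
t 4.45 tcp [415.6 122.5 172.4] w 0.0402 F [-0.26  0.71  0.14] yaw_y 6.45 tilt [-0.  0. -1.]
q [-0.52  0.18  0.18  2.15 -0.05  0.81 -0.19]
delta tool mm [ -0.4  -0.6 -69.6]
delta tool mm [ -0.5  -0.6 150.4]
```

View pics/scene2.png

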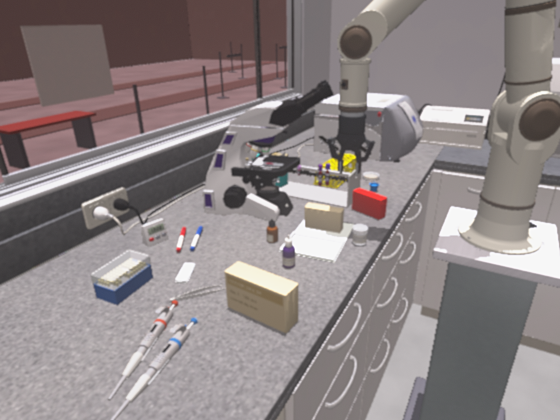

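View pics/wrist2.png

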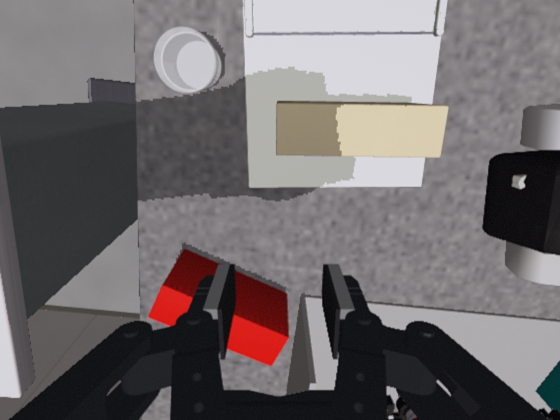

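```bash
python3 -m handwheel '[[[0.47,0,0,15,0],[0.47,0,0,20,0],[0.47,0,0,20,0],[0.47,0,0,20,0],[0.47,0,0,20,0],[0.47,0,0,20,0],[0.47,0,0,15,0],[0.47,0,0,10,0],[0.47,0,0,0,0],[0.47,0,0,0,0]]]'
python3 -c "
from h import *
plan([(445,140,22)])
for n in ('scene','wrist'):
  p,d=cams.capture(n);cv2.imwrite(f'pics/{n}3.png',p[:,:,::-1])"
```

```text
clock: 5.8
tool_pos: [0.4158, 0.1218, 0.0327]
eef_rot: [2.094, 2.341, 0.001]
ft_force: [-0.1, -0.1, -0.0]
width: 0.0398
t 5.8 tcp [415.8 121.8  32.7] w 0.0398 F [-0.07 -0.11 -0.03] yaw_y 6.37 tilt [ 0.001  0.    -1.   ]
q [-0.46  0.46  0.14  2.23 -0.13  0.46 -0.11]
delta tool mm [14.9 31.1 10.7]
```

View pics/scene3.png

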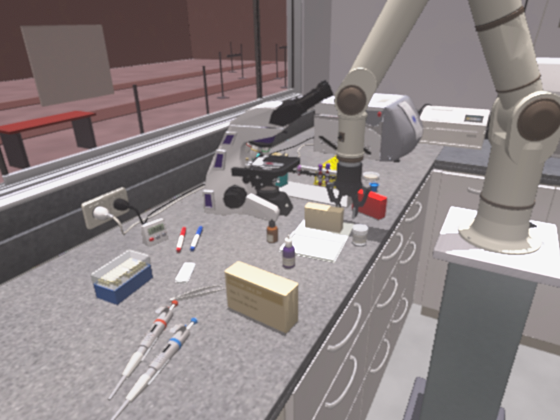

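View pics/wrist3.png

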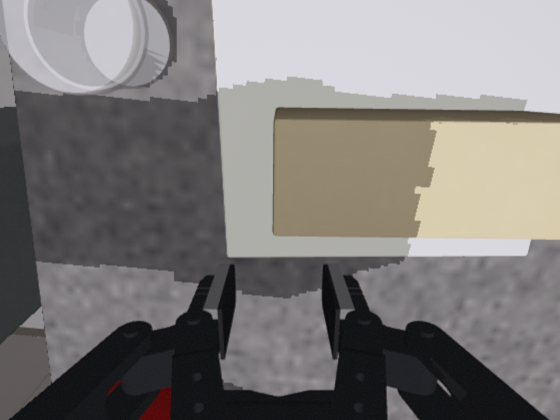

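```bash
python3 -m handwheel '[[[0.47,0,8,0,0],[0.47,0,10,4,0],[0.47,0,10,4,0],[0.47,4,3,2,0],[0.47,6,0,0,0],[0.47,5,0,0,0],[0.47,4,0,0,0],[0.47,3,0,0,0],[0.47,0,0,0,0],[0.47,0,0,0,0]]]'
python3 -c "
from h import *
plan([(445,155,22)])
for n in ('scene','wrist'):
  p,d=cams.capture(n);cv2.imwrite(f'pics/{n}4.png',p[:,:,::-1])
cv2.imwrite('pics/sc4.png',cv2.resize(cv2.imread('pics/scene4.png')[150:290,250:420],None,fx=4,fy=4,interpolation=cv2.INTER_CUBIC))"
```

```text
clock: 7.15
tool_pos: [0.4437, 0.1468, 0.0223]
eef_rot: [2.095, 2.341, -0.0]
ft_force: [0.3, 0.6, 0.6]
width: 0.0399
t 7.15 tcp [443.7 146.8  22.3] w 0.0399 F [0.27 0.59 0.55] yaw_y 6.37 tilt [ 0. -0. -1.]
q [-0.49  0.52  0.13  2.15 -0.14  0.48 -0.14]
delta tool mm [8.  2.2 0.3]
```

View pics/sc4.png

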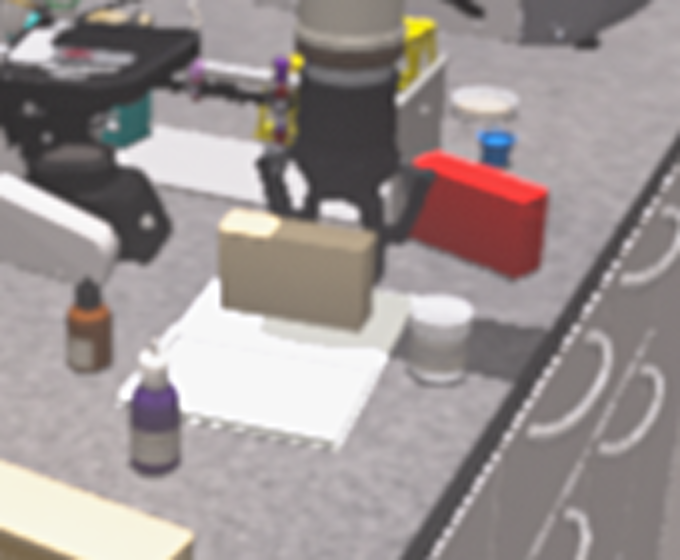

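View pics/wrist4.png

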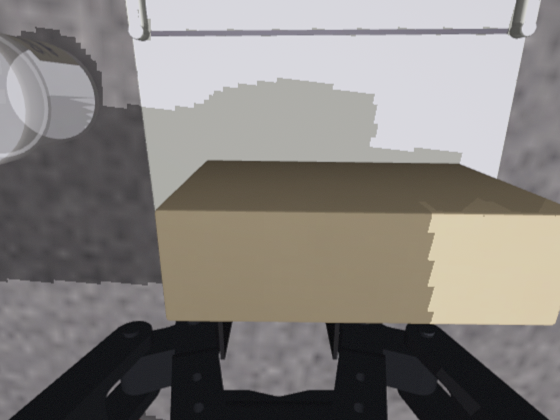

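```bash
python3 -c "
from h import *
c=cams.get_calibration('wrist')
f=lambda u,v:toplane(u,v,c,.003)[:2]*1000
m=[f(140,38),f(515,30)];e=[f(208,161),f(458,164)]
print(m,e)
b=m[1]-m[0];n=np.array([-b[1],b[0]])/np.linalg.norm(b);print('mouth dir',np.degrees(np.arctan2(*b[::-1])),'carton',np.degrees(np.arctan2(*(e[1]-e[0])[::-1])),len(e) and [(x-m[0])@n for x in e],'width',np.linalg.norm(b),np.linalg.norm(e[1]-e[0]))
"
python3 -m handwheel '[[[0.47,0,5,0,0],[0.47,0,0,0,0],[0.47,2,0,0,0],[0.47,2,0,0,0],[0.47,2,0,0,0],[0.47,2,0,0,0],[0.47,2,0,0,0],[0.47,2,0,0,0],[0.47,2,0,0,0],[0.47,0,0,0,0]]]'
python3 -c "
from h import *
plan([(445,155,22)])
for n in ('scene','wrist'):
  p,d=cams.capture(n);cv2.imwrite(f'pics/{n}5.png',p[:,:,::-1])
cv2.imwrite('pics/sc5.png',cv2.resize(cv2.imread('pics/scene5.png')[150:290,250:420],None,fx=4,fy=4,interpolation=cv2.INTER_CUBIC))"
```

```text
[array([378.17606768, 242.42460377]), array([523.10565775, 261.32433275])] [array([406.81332089, 196.73513455]), array([515.68931362, 207.48615122])]
mouth dir 7.429802313836675 carton 5.639419649608884 [np.float64(-49.00898522125869), np.float64(-52.42714025555631)] width 146.1567166859984 109.40551243733694
clock: 8.5
tool_pos: [0.4471, 0.1617, 0.0223]
eef_rot: [-2.094, -2.342, -0.0]
ft_force: [-0.5, 0.1, 0.0]
width: 0.0402
t 8.5 tcp [447.1 161.7  22.3] w 0.0402 F [-0.46  0.09  0.04] yaw_y 6.39 tilt [-0.  0. -1.]
q [-0.52  0.52  0.13  2.13 -0.14  0.49 -0.16]
delta tool mm [-6.4 -2.8  0.3]
```

View pics/sc5.png

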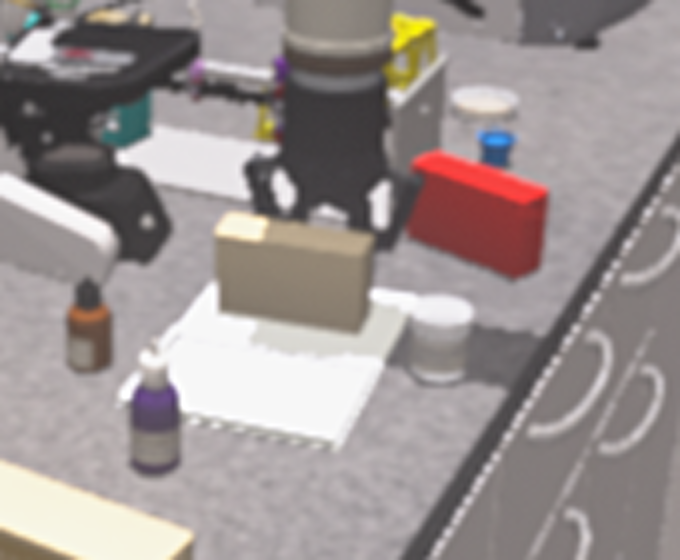

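View pics/wrist5.png

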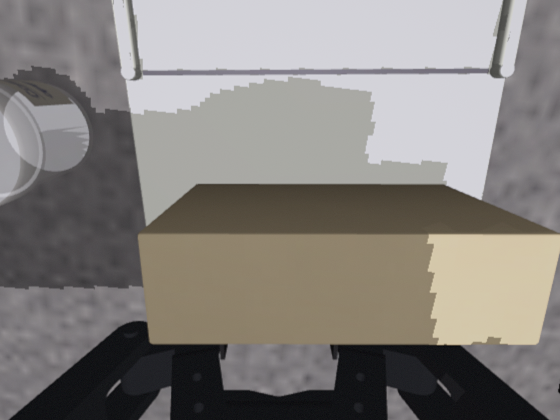

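```bash
python3 -m handwheel '[[[0.47,2,0,0,0],[0.47,3,0,0,0],[0.47,3,0,0,0],[0.47,3,0,0,0],[0.47,3,0,0,0],[0.47,3,0,0,0],[0.47,3,0,0,0],[0.47,2,0,0,0],[0.47,1,0,0,0],[0.47,0,0,0,0]]]'
python3 -c "
from h import *
plan([(445,155,22)])
for n in ('scene','wrist'):
  p,d=cams.capture(n);cv2.imwrite(f'pics/{n}6.png',p[:,:,::-1])
cv2.imwrite('pics/sc6.png',cv2.resize(cv2.imread('pics/scene6.png')[150:290,250:420],None,fx=4,fy=4,interpolation=cv2.INTER_CUBIC))"
```

```text
clock: 9.85
tool_pos: [0.4446, 0.1845, 0.0223]
eef_rot: [-2.094, -2.342, -0.0]
ft_force: [0.5, -0.0, -0.2]
width: 0.0401
t 9.85 tcp [444.6 184.5  22.3] w 0.0401 F [ 0.51 -0.03 -0.23] yaw_y 6.39 tilt [ 0.  0. -1.]
q [-0.56  0.53  0.14  2.12 -0.14  0.5  -0.21]
delta tool mm [-29.4  -2.8   0.3]
```

View pics/sc6.png

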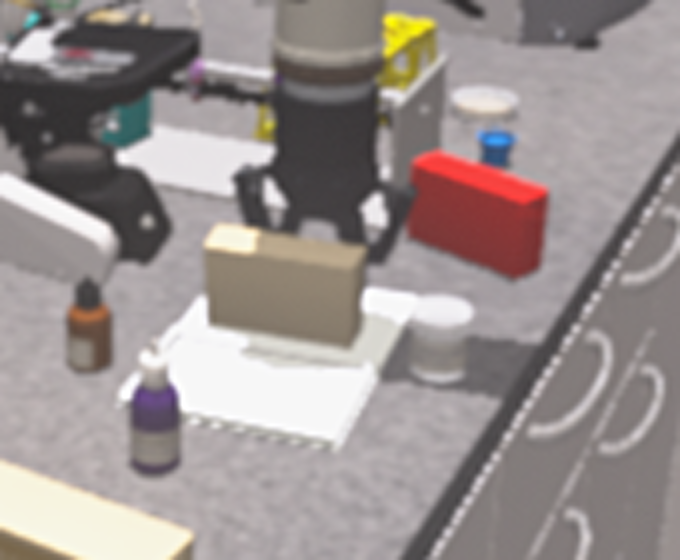

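View pics/wrist6.png

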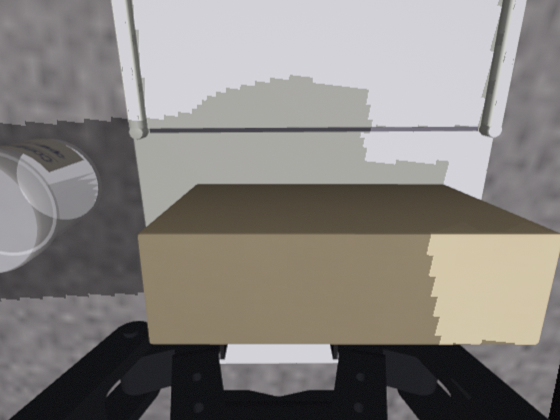

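```bash
python3 -c "
from h import *
c=cams.get_calibration('wrist')
f=lambda u,v:toplane(u,v,c,.003)[:2]*1000
m=[f(140,132),f(490,129)];e=[f(196,184.5),f(445,185)];k=[f(146,129),f(484,129)]
b=m[1]-m[0];n=np.array([-b[1],b[0]])/np.linalg.norm(b);print('mouth dir',np.degrees(np.arctan2(*b[::-1])),'carton',np.degrees(np.arctan2(*(e[1]-e[0])[::-1])),[(x-m[0])@n for x in e],'width',np.linalg.norm(k[1]-k[0]),np.linalg.norm(e[1]-e[0]))
b/=np.linalg.norm(b);print('lateral gaps',(e[0]-k[0])@b,(k[1]-e[1])@b)
"
```

```text
mouth dir 6.837222945755463 carton 6.239712748331416 [np.float64(-23.208771119466846), np.float64(-24.368636860436077)] width 143.2700968004329 111.22256425106299
lateral gaps 19.127224403816374 12.9212902958144
```

```bash
python3 -m handwheel '[[[0.47,2,0,0,0],[0.47,4,0,0,0],[0.47,4,0,0,0],[0.47,4,0,0,0],[0.47,4,0,0,0],[0.47,4,0,0,0],[0.47,4,0,0,0],[0.47,3,0,0,0],[0.47,2,0,0,0],[0.47,1,0,0,0]]]'
python3 -c "
from h import *
plan([(445,155,22)])
for n in ('scene','wrist'):
  p,d=cams.capture(n);cv2.imwrite(f'pics/{n}7.png',p[:,:,::-1])
cv2.imwrite('pics/sc7.png',cv2.resize(cv2.imread('pics/scene7.png')[150:290,250:420],None,fx=4,fy=4,interpolation=cv2.INTER_CUBIC))"
```

```text
clock: 11.2
tool_pos: [0.441, 0.2162, 0.0223]
eef_rot: [-2.094, -2.342, 0.0]
ft_force: [-0.0, -2.0, 0.8]
width: 0.0403
t 11.2 tcp [441.  216.2  22.3] w 0.0403 F [-0.03 -1.96  0.79] yaw_y 6.38 tilt [-0. -0. -1.]
q [-0.63  0.54  0.14  2.09 -0.15  0.51 -0.27]
delta tool mm [-61.3  -2.8   0.3]
```

View pics/sc7.png

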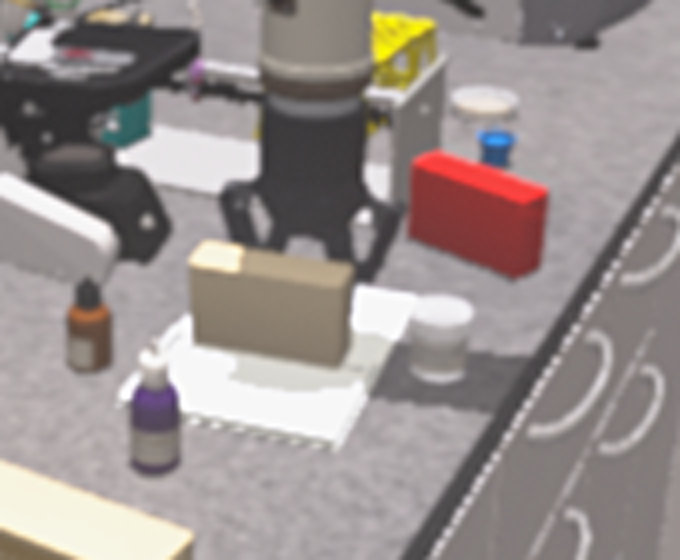

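View pics/wrist7.png

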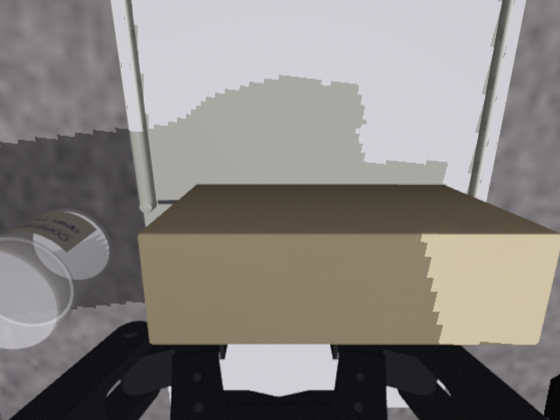

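```bash
python3 -c "
from h import *
c=cams.get_calibration('wrist')
f=lambda u,v:toplane(u,v,c,.003)[:2]*1000
n=np.array([-np.sin(np.radians(6.6)),np.cos(np.radians(6.6))])
print([(f(u,184.5)-f(168,202))@n for u in(196,445)])
plan([(441,213,70)])
"
```

```text
[np.float64(8.145442963384857), np.float64(7.679661493864868)]
t 11.3 tcp [441.  216.2  22.3] w 0.04 F [ 0.21 -0.47 -0.26] yaw_y 6.38 tilt [-0.  0. -1.]
q [-0.63  0.54  0.14  2.09 -0.15  0.51 -0.27]
delta tool mm [ -3.2  -0.4 -47.7]
```

```bash
python3 -m handwheel '[[[0.47,-4,0,0,0],[0.47,-4,0,0,0],[0.47,0,0,0,0],[0.47,0,0,-8,0],[0.47,0,0,-12,0],[0.47,0,0,-12,0],[0.47,0,0,-12,0],[0.47,0,0,0,0],[0.47,3,0,0,0],[0.47,2,0,0,0]]]'
python3 -c "
from h import *
plan([(445,155,22)])
for n in ('scene','wrist'):
  p,d=cams.capture(n);cv2.imwrite(f'pics/{n}8.png',p[:,:,::-1])
cv2.imwrite('pics/sc8.png',cv2.resize(cv2.imread('pics/scene8.png')[150:290,250:420],None,fx=4,fy=4,interpolation=cv2.INTER_CUBIC))"
```

```text
clock: 12.55
tool_pos: [0.4409, 0.2133, 0.0659]
eef_rot: [-2.094, -2.342, 0.001]
ft_force: [0.2, 0.0, 0.2]
width: 0.0401
t 12.55 tcp [440.9 213.3  65.9] w 0.0401 F [0.2  0.04 0.16] yaw_y 6.39 tilt [-0.001 -0.    -1.   ]
q [-0.64  0.46  0.16  2.09 -0.12  0.61 -0.28]
delta tool mm [-58.4  -2.4  43.9]
```

View pics/sc8.png

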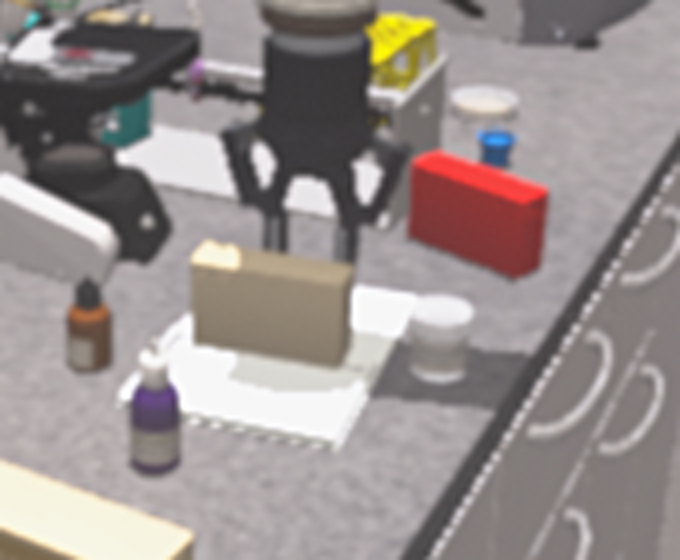

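View pics/wrist8.png

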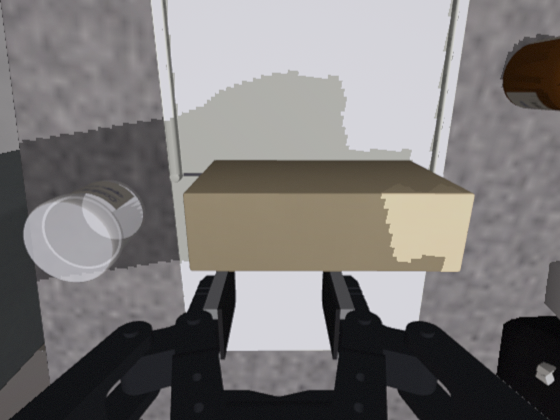

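```bash
python3 -m handwheel '[[[0.47,0,0,4,0],[0.47,0,0,0,0],[0.47,2,0,0,0],[0.47,2,0,0,0],[0.47,2,0,0,0],[0.47,2,0,0,0],[0.47,2,0,0,0],[0.47,2,0,0,0],[0.47,0,0,0,0],[0.47,0,0,0,0]]]'
python3 -c "
from h import *
plan([(445,155,22)])
for n in ('scene','wrist'):
  p,d=cams.capture(n);cv2.imwrite(f'pics/{n}9.png',p[:,:,::-1])
cv2.imwrite('pics/sc9.png',cv2.resize(cv2.imread('pics/scene9.png')[150:290,250:420],None,fx=4,fy=4,interpolation=cv2.INTER_CUBIC))"
```

```text
clock: 13.9
tool_pos: [0.44, 0.2251, 0.0623]
eef_rot: [-2.094, -2.342, 0.0]
ft_force: [0.1, -0.6, 0.3]
width: 0.0402
t 13.9 tcp [440.  225.1  62.3] w 0.0402 F [ 0.1  -0.61  0.28] yaw_y 6.38 tilt [-0.  0. -1.]
q [-0.66  0.47  0.16  2.08 -0.12  0.6  -0.3 ]
delta tool mm [-70.2  -2.8  40.3]
```

View pics/sc9.png

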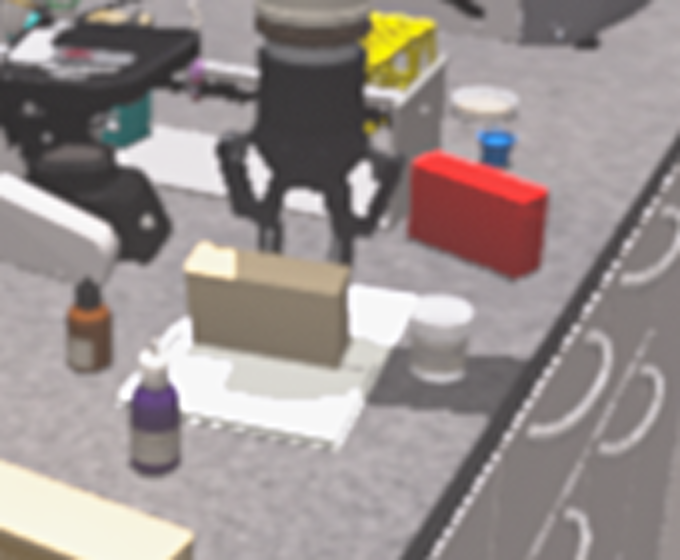

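View pics/wrist9.png

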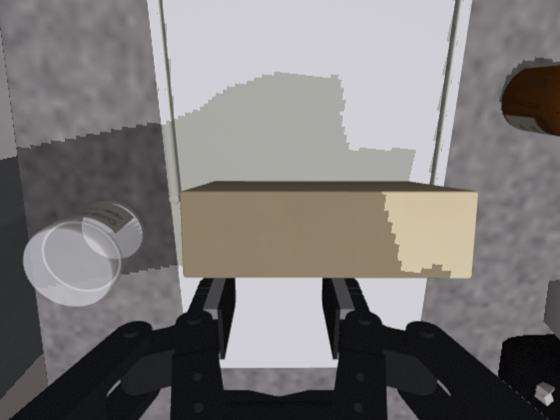

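It is tipping about the leading edge without sliding. I'll continue to push.

```bash
python3 -m handwheel '[[[0.47,3,0,0,0],[0.47,3,0,0,0],[0.47,3,0,0,0],[0.47,3,0,0,0],[0.47,3,0,0,0],[0.47,3,0,0,0],[0.47,2,0,0,0],[0.47,0,0,0,0],[0.47,0,0,0,0],[0.47,0,0,0,0]]]'
python3 -c "
from h import *
plan([(445,155,22)])
for n in ('scene','wrist'):
  p,d=cams.capture(n);cv2.imwrite(f'pics/{n}10.png',p[:,:,::-1])
cv2.imwrite('pics/sc10.png',cv2.resize(cv2.imread('pics/scene10.png')[150:290,250:420],None,fx=4,fy=4,interpolation=cv2.INTER_CUBIC))"
```

```text
clock: 15.25
tool_pos: [0.4378, 0.2448, 0.0623]
eef_rot: [-2.095, -2.341, 0.0]
ft_force: [-0.1, 0.3, -0.3]
width: 0.0401
t 15.25 tcp [437.8 244.8  62.3] w 0.0401 F [-0.12  0.27 -0.28] yaw_y 6.36 tilt [-0. -0. -1.]
q [-0.69  0.48  0.16  2.06 -0.12  0.61 -0.34]
delta tool mm [-90.   -2.8  40.3]
```

View pics/sc10.png

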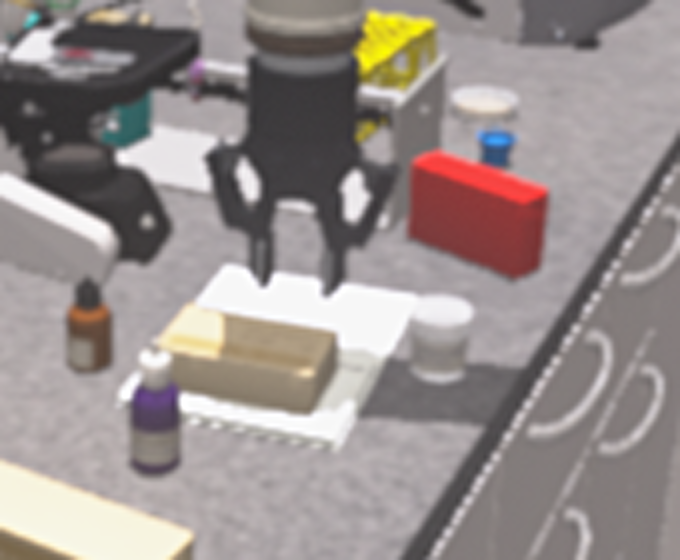

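View pics/wrist10.png

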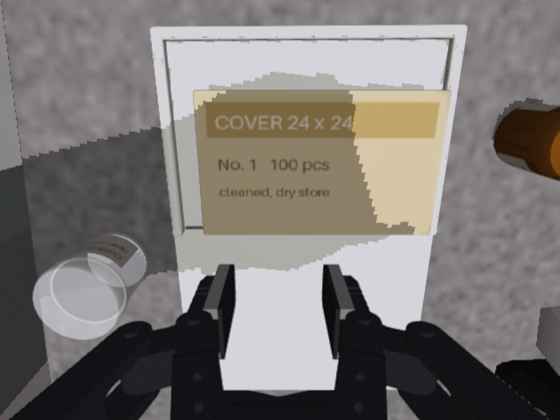

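It fell flat. I'll retreat and check it from the top camera.

```bash
python3 -m handwheel '[[[0.47,-8,0,-5,0],[0.47,-10,0,-15,0],[0.47,-10,0,-20,0],[0.47,-10,0,-20,0],[0.47,0,0,-20,0],[0.47,0,-10,-20,0],[0.47,0,-15,-10,0],[0.47,0,-15,0,0],[0.47,0,0,0,0],[0.47,0,0,0,0]]]'
python3 -c "
from h import *
plan([])
for n in ('scene','wrist','top'):
  p,d=cams.capture(n);cv2.imwrite(f'pics/{n}11.png',p[:,:,::-1]);np.save(f'pics/{n}11.npy',d);np.save(f'pics/{n}c.npy',cams.get_calibration(n))
cv2.imwrite('pics/sc11.png',cv2.resize(cv2.imread('pics/scene11.png')[150:290,250:420],None,fx=4,fy=4,interpolation=cv2.INTER_CUBIC))
cv2.imwrite('pics/top11c.png',cv2.resize(cv2.imread('pics/top11.png')[200:320,220:380],None,fx=5,fy=5,interpolation=cv2.INTER_NEAREST))
c=np.load('pics/wristc.npy',allow_pickle=True).item();d=np.load('pics/wrist11.npy');W=world(d,c)
m=(W[...,2]>.028)&(W[...,2]<.048)&(W[...,1]>.24)&(W[...,1]<.38)&(abs(W[...,0]-.455)<.08)
q=W[m];print(len(q),'z',np.percentile(q[:,2],[2,50,98]))
A=np.c_[q[:,:2],np.ones(len(q))];print('plane',np.linalg.lstsq(A,q[:,2],rcond=None)[0])
r=cv2.minAreaRect((q[:,:2]*1000).astype(np.float32));b=cv2.boxPoints(r);print(r)
O=np.array([452.5,250.7]);t=np.radians(96.6);ax=np.array([np.cos(t),np.sin(t)]);ay=np.array([-ax[1],ax[0]])
print('tray x',(b-O)@ax,'y',(b-O)@ay)
"
```

```text
clock: 16.6
tool_pos: [0.4025, 0.2026, 0.1722]
eef_rot: [2.094, 2.341, 0.0]
ft_force: [0.2, -0.1, -0.9]
width: 0.0401
t 16.6 tcp [402.5 202.6 172.2] w 0.0401 F [ 0.24 -0.1  -0.9 ] yaw_y 6.37 tilt [ 0. -0. -1.]
q [-0.7   0.21  0.19  2.12 -0.05  0.82 -0.36]
15224 z [0.03445105 0.03599063 0.03744106]
plane [-0.00025744  0.0003091   0.0360052 ]
((450.7271728515625, 295.8841857910156), (112.13884735107422, 67.18180847167969), 6.311526298522949)
tray x [78.96128299 11.78034161 11.21572361 78.39666499] y [ 52.46731878  52.80558746 -59.33184549 -59.67011417]
```

View pics/sc11.png

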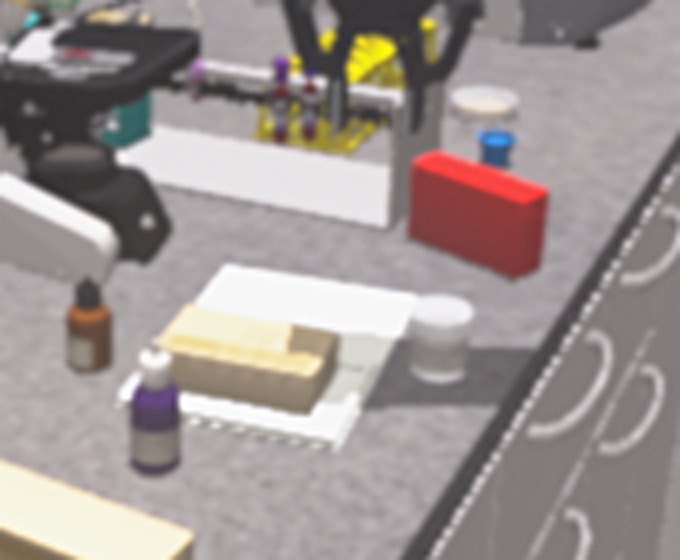

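View pics/wrist11.png

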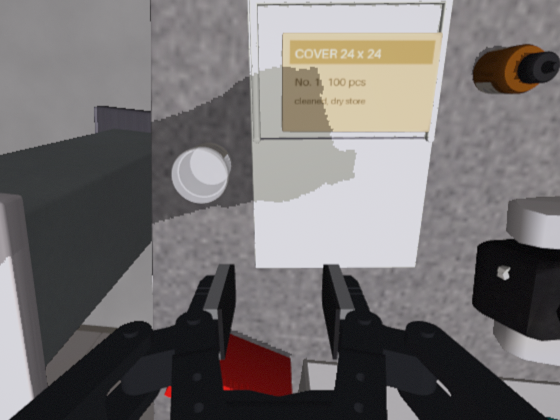

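View pics/top11c.png

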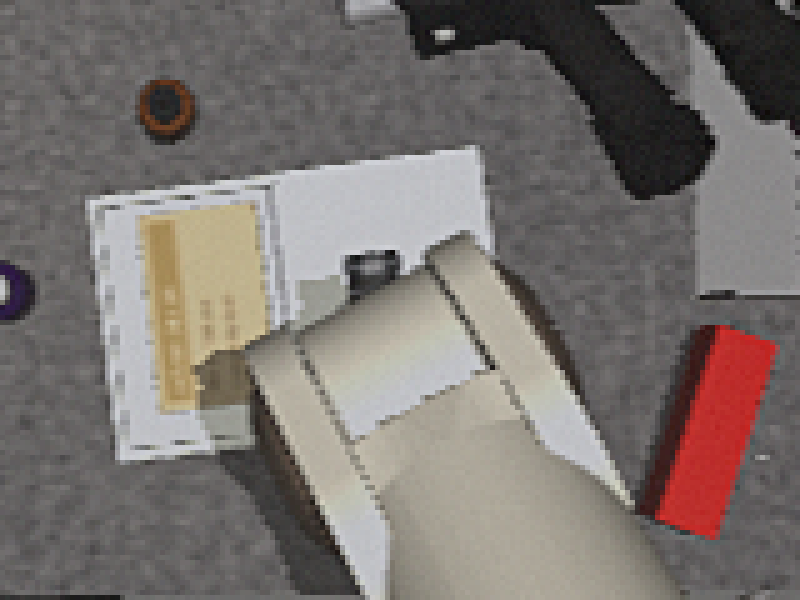

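```bash
python3 -c "
from cell import workorder
print(workorder.sign_off())"
```

```text
the job is handed in; nothing more can be done
None
```

The carton now lies flat inside the ribbed bay, label up, and I've handed the job in at about 17 s of the 45 s allowed.

- **Slide:** I pushed the standing carton low with two slightly spread fingertips, without gripping or lifting it. It stopped with its leading lower edge about 8 mm past the mouth line. Readings between moves showed no more than about 2 N.
- **Tip:** I backed off, raised the fingertips to near the carton's top and pushed about 30 mm forward. It tipped over its leading edge and fell forward. I then moved the gripper clear.
- **Final check:**
  - From the wrist camera's depth, the carton covers about x = 11 to 79 mm of the 100 mm bay and y = -60 to +53 mm of the ±70 mm width.
  - Its top is level, at about 36 mm above the worktop.
  - In the pictures, the two bottles and the jar stand where they were.

No check failed, though repeated measurements from the top and wrist cameras differed by about 2 to 3 mm.

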